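# Open the half-shut lever valve through the access window of the pipe boxing

### The arm

A 6-joint arm with a two-finger parallel gripper is mounted at the origin on the work surface. World frame = base frame: x ahead of the robot, y to its left, z up, the work surface at z = 0. Lengths are in m, angles in rad, forces in N, time in s.
With the tool pointing down it reaches from about 0.375 to 0.925 m from the base axis. Payload 5.7 kg.
Tool frame: the origin (TCP) lies on the centre line of the jaws, within the pads' length; the fingertips stand 8 mm ahead of it and the grasp point (between the pads) lies 11 mm behind it; z points along the fingers, y is the line along which they close (so a half turn about z gives the same grasp; the last joint's range is limited). The gripper opens to 85 mm and grips with 20 to 120 N. Pads are 22 mm wide; open, the fingers measure 114 mm over their backs; the gripper's body (76 mm by 85 mm) begins 54 mm behind the grasp point. The pads swing forward as they close: fully open they stand 13 mm farther back than shut.
Start: joints at [1.124, 0.359, 1.51, -0, 1.272, -0.115], TCP at [0.195, 0.567, 0.239] pointing down, gripper open.
Joint ranges: [-2.97, 2.97], [-1.01, 2.36], [0.21, 2.38], [-0.96, 4.11], [0.2, 2.71], [-2.98, 2.98]. Speed limits (rad/s): [2.39, 2.39, 3.14, 3.14, 3.14, 3.14].

### API

Orientations are given as a rotation vector (axis times angle).
In Python, from rig import get_state, cams, job gives the robot as it stands. The module is installed in compiled form; this text tells all that it offers.
- The arm moves only by the tool apply_moves, never from a script. Its argument "commands" is a list of rows, each an object of numbers: "claw": the closure, from 0 (fully open) to 1 (shut); "x", "y", "z": the shift along the tool's x, y, z in units of 40 mm (1.0 is 40 mm); "rx", "ry", "rz": the turn, a rotation vector about the tool's x, y, z in degrees. In form: [{"claw": .., "x": .., "y": .., "z": .., "rx": .., "ry": .., "rz": ..}, ...]. A call has 1 to 20 rows; each row shifts and turns the commanded pose from where the row before left it, along the tool's axes as they then stand; what a row does not reach is not made up. A row lasts 1/8 s, in which the tool goes at most 62.5 mm and 10.7 degrees, less where a joint would pass 70% of its speed; a pose out of reach is approached as far as the arm can. A call is refused whole if a number of a shift passes 1 or a number of a turn 10.7, either way. A call with a gripper value outside its range is refused whole. The fingers move at their own pace and stop on an object; "force" is the grip in N (left out, the last holds). Time passes only in rows, so rows that do not move let the fingers close. It gives the time, the measured TCP pose, the force, the opening and the grip force at its end, in the units of the state.
- get_state(): the state, without advancing time (a new reading comes with each control period).
- cams.get_image(name): name is "side" or "top"; returns a dict with "img" (400x640x3 uint8, red, green, blue), "mtx" (3x3 intrinsics, pixels), "extrinsics" (4x4, takes a point from world to camera coordinates). Camera axes: x right, y down, z forward; pixel columns grow to the right and rows downward; lengths in m; the calibration is good to about 2 mm. A picture is of the moment at which its call begins. There is no depth.
- job.job_done(): hands the job in; it is judged then, once.
The state is a dict: "time_s": time; "joint_pos": joint angles; "joint_vel": joint speeds; "effort": joint torques, N m; "tool_pos": TCP position; "eef_rot": TCP orientation; "wrist_force": force on the tool from outside, world axes, zero at the start; "torque": the same for the moment, N m; "gripper_width": finger opening in m; "grip_force": force on a finger pad.
Only numpy, scipy, OpenCV 4.12 (cv2) and the standard library are available. Lean on these libraries where they do the work, as an engineer would, in place of code of your own. Each camera call takes 0.05 s, during which the arm holds its last target. There are 200 camera calls.

### The job

The cold water runs weakly because the lever valve inside the pipe boxing was left half shut. Reach down through the access window over that valve with the fingers and press the lever down until it lies fully along the pipe, never lifting it the other way, then come out clear. Do not touch the window frames or the boxing, do not touch the brass stopcock in the other window, and leave the things lying and standing around where they are.

Things in the scene. Friction and masses are not known exactly. Their poses are not given: they have to be found in the camera images.
- boxing: White pipe boxing fixed on the base: 400 mm long (y), 150 deep (x), top 115 mm above the base. Origin: centre of its underside. Two windows in its 9 mm top board, centred at x = 0, y = -95 and +95 mm, each 80 (x) by 120 mm (y) clear, in a grey frame 10 mm wide with its top at 118 mm. Inside, a 15 mm copper pipe runs along y at x = +26 mm, its axis 75 mm above the base.
- valve: Chromed lever ball valve on the pipe under one of the two windows (which one varies). Origin: on the base, at the centre of its window; axes parallel to the boxing's. Its stem points to -x and carries a black lever.
- lever_axis (a point): The lever's pivot, a horizontal axis parallel to the boxing's x: 8 mm to -x and 18 mm to -y of its window's centre and 75 mm above the base (43 mm below the frame's top). The point lies in the lever's mid-plane.
- lever_tip (a point): The end of the lever's centre line, 44 mm from the pivot. The lever is a black plastic bar 11 mm wide across its length in the plane it turns in (so its faces lie 5.5 mm either side of the centre line) and 10 mm thick along x, 14 mm over its last 16 mm; its round hub is 18 mm across.
- lever (a joint): Angle in rad: 0 = straight up, across the pipe (shut), growing as it tips towards the boxing's +y; 1.571 = level along the pipe, pointing to +y, against its stop (fully open). Starts between 0.55 and 1.0. A stiff hinge, no spring (0.25 N m, some 7 N square to it at 36 mm from the pivot), stays where left. While steep it binds under a push straight down: press along its arc, down and to +y.
- stopcock: Brass stopcock on the same pipe under the other window. Origin: on the base, at the centre of its window; axes parallel to the boxing's. Its upright spindle, at x = +26 mm, ends in a T-shaped crutch head 53 mm long whose top is 137 mm above the base (19 mm above the frame). Not to be touched.
- aerator: Chrome tap aerator, 24 mm across, 17 mm high, standing on the boxing's top between the windows. Origin: centre of its underside.
- brush: Green scrubbing brush, 195 mm long, 50 mm wide, 32 mm high, lying on the base in front of the boxing. Origin: on the base, near its middle; long along its x.
- mousetrap: Steel mousetrap, 98 by 48 mm, 15 mm high, on the base in front of the boxing. Origin: centre of its underside; long along its x.
- jug: Purple plastic jug, 110 mm across, 150 mm high, with a handle to its +y, standing to the left of the boxing. Origin: centre of its underside.
- hatch_cover: Grey plastic access cover, 100 by 140 by 4 mm, lying on the base to the left. Origin: centre of its underside.
- tray: Beige plastic tray, 300 mm square, 22 mm high, on the base to the right, with a low round turntable rack on it. Origin: centre of its underside.
- spray_a: Spray bottle, 72 mm across, 240 mm high, on the turntable. Origin: centre of its underside, 20 mm above the base.
- spray_b: Spray bottle, 66 mm across, 220 mm high, on the turntable. Origin: centre of its underside, 20 mm above the base.

How it is judged:
On the way:
1. the fingers press on the lever (contact force between the fingers and valve above 2 N), for 0.05 s.
At the end, for the whole second after the job is handed in: The lever lies along the pipe within 0.08 rad (about 5 degrees) of its stop and is at rest (value of joint lever above 1.49 rad and velocity of joint lever below 0.05 rad/s); the robot touches nothing.
It fails at once if the robot touches the boxing or a window frame (contact force between any of the fingers, the arm and boxing above 0.5 N).
It fails at once if the robot touches the stopcock (contact force between any of the fingers, the arm and stopcock above 0.5 N).
It fails at once if the lever is lifted back towards upright (value of joint lever below 0.48 rad or (velocity of joint lever below -0.3 rad/s and value of joint lever below 1.4 rad)).
It fails at once if something standing around is moved by more than 15 mm (distance of any of aerator, brush, mousetrap, jug, hatch_cover, spray_a, spray_b from where it was at the start of the episode above 0.015 m).
It also fails if it takes over 35 s, if anything falls off the work surface, if the arm or the gripper's body presses on something with over 40 N, if the wrist force passes 120 N, or if a joint passes its speed limit or range.

## Working session

There is one attempt and no reset: what is moved stays moved. The work goes in short steps, Python scripts to look and compute and a tool call to move; the robot and the scene stay as the last step left them, time stands still between calls to the robot, and variables do not carry over. Pictures are saved under pics/ and viewed, at most 10 in all, crops included, and the job is handed in when it is done.

Besides the shell and the picture viewer there is one more tool, called after "Request:" as name(argument=value, ...), one argument or row to a line, values as JSON. apply_moves: Moves the arm, as the interface text tells. Its arguments: {"type":"object","properties":{"commands":{"type":"array"},"force":{"type":"number"}},"required":["commands"]}

```bash
mkdir -p pics; python3 - <<'E'
from rig import get_state,cams
import cv2,numpy as np
s=get_state();print({k:np.round(v,3).tolist() for k,v in s.items()})
for n in("top","side"):
    d=cams.get_image(n);cv2.imwrite(f"pics/{n}0.png",d["img"][:,:,::-1]);np.savez(f"{n}0.npz",**d)
    print(n,d["mtx"].round(1).tolist(),d["extrinsics"].round(3).tolist())
E
```

```text
{'time_s': 0.0, 'joint_pos': [1.124, 0.359, 1.511, -0.0, 1.272, -0.115], 'joint_vel': [-0.0, -0.0, -0.001, -0.001, -0.0, -0.001], 'effort': [-0.002, -52.76, -27.863, -0.001, 0.013, 0.0], 'tool_pos': [0.195, 0.567, 0.238], 'eef_rot': [-0.519, -3.098, 0.003], 'wrist_force': [-0.922, 0.336, 0.44], 'torque': [0.003, 0.037, -0.029], 'grip_force': 0.0, 'gripper_width': 0.085}
top [[401.2, 0.0, 319.7], [0.0, 401.2, 194.8], [0.0, 0.0, 1.0]] [[0.025, -1.0, -0.001, -0.034], [-0.989, -0.024, -0.143, 0.519], [0.143, 0.005, -0.99, 1.212], [0.0, 0.0, 0.0, 1.0]]
side [[411.4, 0.0, 318.1], [0.0, 411.4, 196.1], [0.0, 0.0, 1.0]] [[0.836, -0.548, -0.022, -0.435], [-0.322, -0.459, -0.828, 0.247], [0.444, 0.699, -0.56, 1.062], [0.0, 0.0, 0.0, 1.0]]
```

View pics/top0.png

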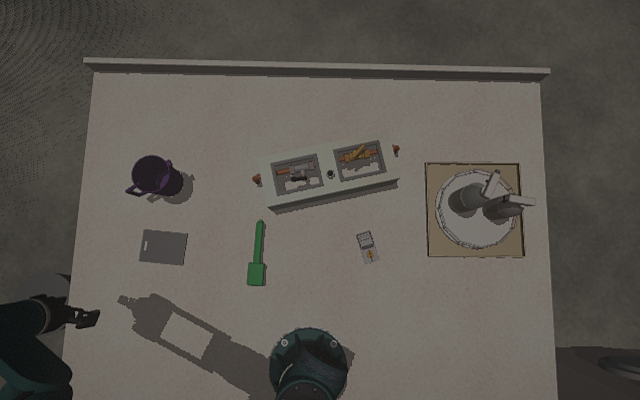

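View pics/side0.png

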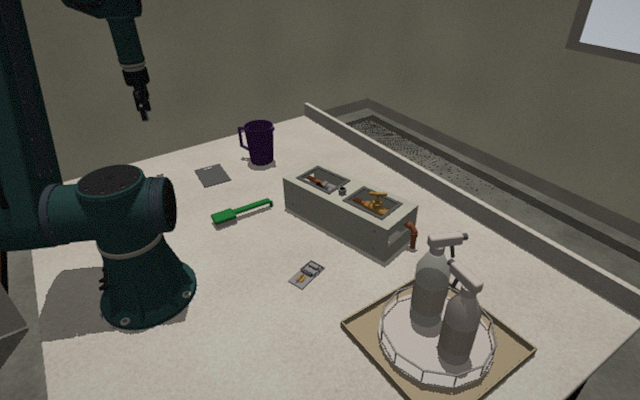

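The valve is in the left window (about 297,175 in the top view) and the stopcock in the right one (about 358,155). I'll zoom in on both views.

```bash
python3 - <<'E'
import cv2,numpy as np
a=np.load("top0.npz")["img"][130:220,245:405,::-1]; b=np.load("side0.npz")["img"][155:275,275:425,::-1]
a=cv2.resize(a,None,fx=5,fy=5,interpolation=cv2.INTER_CUBIC);b=cv2.resize(b,None,fx=5,fy=5,interpolation=cv2.INTER_CUBIC)
cv2.imwrite("pics/a.png",np.clip(a*1.6,0,255));cv2.imwrite("pics/b.png",np.clip(b*1.6,0,255))
E
```

```text
[ WARN:0@0.027] global loadsave.cpp:1063 imwrite_ Unsupported depth image for selected encoder is fallbacked to CV_8U.
```

View pics/a.png

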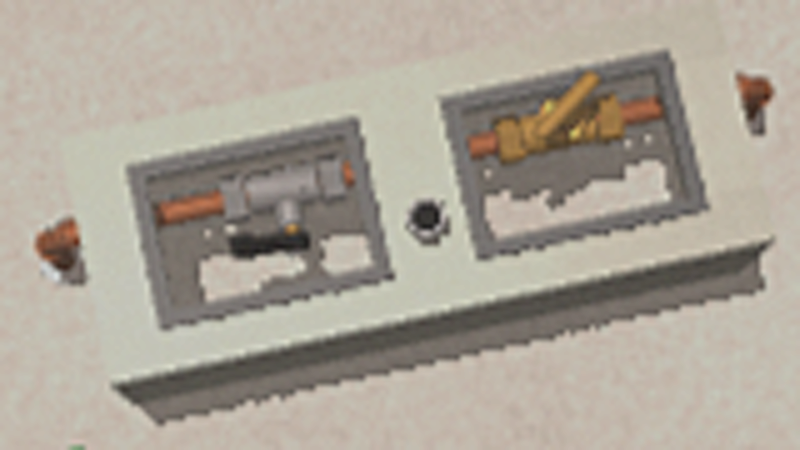

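View pics/b.png

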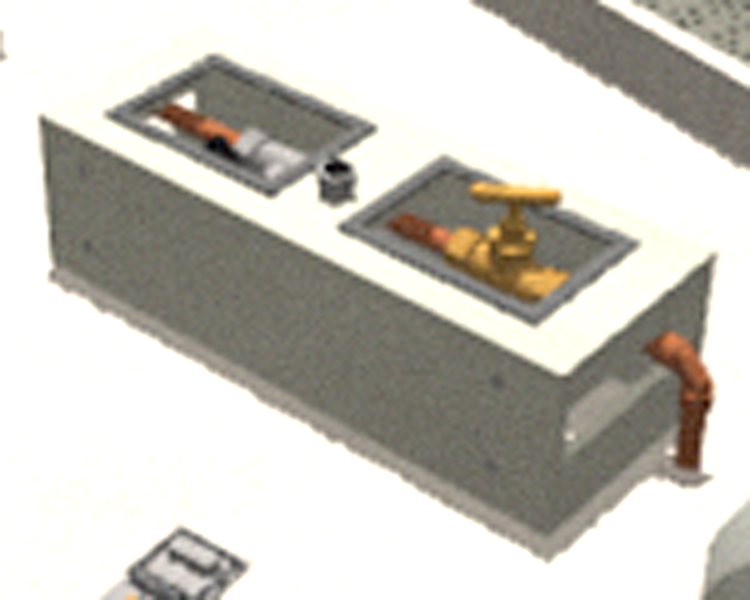

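Top-crop frame corners: left window (127,165),(357,118),(393,275),(163,328). Right window (440,97),(668,50),(708,207),(480,258). The black lever runs from about (230,245) to (310,240), with its tip to the left (+y). The side view matches this, and the stopcock is in the right window.

```bash
cat >h.py <<'E'
import numpy as np,cv2
def ray(d,uv,z):
    K,E=d["mtx"],d["extrinsics"];R,t=E[:3,:3],E[:3,3]
    c=-R.T@t;uv=np.atleast_2d(uv).astype(float)
    v=(R.T@np.linalg.inv(K)@np.c_[uv,np.ones(len(uv))].T).T
    return c+v*((z-c[2])/v[:,2])[:,None]
def proj(d,p):
    E=d["extrinsics"];q=(E[:3,:3]@np.atleast_2d(p).T).T+E[:3,3];q=q@d["mtx"].T
    return q[:,:2]/q[:,2:]
E
python3 - <<'E'
from h import *
T=dict(np.load("top0.npz"));S=dict(np.load("side0.npz"))
un=lambda p,o:(np.array(p)+.5)/5-.5+o
# order: (+x,+y),(+x,-y),(-x,-y),(-x,+y)
L=un([(127,165),(357,118),(393,275),(163,328)],(245,130));R=un([(440,97),(668,50),(708,207),(480,258)],(245,130))
Ls=un([(213,55),(377,128),(273,195),(107,112)],(275,155));Rs=un([(447,155),(638,243),(537,325),(340,227)],(275,155))
loc=np.array([(50,70),(50,-70),(-50,-70),(-50,70)])/1e3
loc=np.r_[loc+(0,.095),loc-(0,.095)]
res=[]
for n,d,uv in(("top",T,np.r_[L,R]),("side",S,np.r_[Ls,Rs])):
    P=ray(d,uv,.118)[:,:2]
    a=loc-loc.mean(0);b=P-P.mean(0)
    th=np.arctan2((a[:,0]*b[:,1]-a[:,1]*b[:,0]).sum(),(a*b).sum())
    Rm=np.array([[np.cos(th),-np.sin(th)],[np.sin(th),np.cos(th)]])
    print(n,P.mean(0).round(4),th.round(4),"valve",(P.mean(0)+Rm@(0,.095)).round(4),"resid mm",((P-P.mean(0)-a@Rm.T)*1e3).round(1).tolist())
    res.append((P.mean(0),th))
c=np.mean([r[0] for r in res],0);th=np.mean([r[1] for r in res]);np.savez("pose.npz",c=c,th=th)
Rm=np.array([[np.cos(th),-np.sin(th)],[np.sin(th),np.cos(th)]])
w=lambda x,y,z:np.r_[c+Rm@(x,y+.095),z]
print("pose",c,th,"pivot",w(-.008,-.018,.075))
for n,d in(("top",T),("side",S)):
    piv=proj(d,w(-.008,-.018,.075))[0];print(n,"piv",piv.round(1))
    m=(d["img"].max(2)<45).astype(np.uint8)
    q=proj(d,w(-.008,.005,.09))[0];B=np.zeros_like(m);cv2.circle(B,tuple(int(v) for v in q),14,1,-1)
    ys,xs=np.nonzero(m&B);print("black",len(xs),xs.min(),xs.max(),ys.min(),ys.max())
    for k in(xs.argmin(),ys.argmin()):print((xs[k],ys[k]))
    for a in np.arange(.5,1.1,.1):
        print(a.round(1),proj(d,w(-.008,-.018+.044*np.sin(a),.075+.044*np.cos(a)))[0].round(1))
E
```

```text
top [ 0.5918 -0.0442] 0.2438 valve [0.5688 0.048 ] resid mm [[0.2, -0.8], [-1.9, 0.3], [1.5, 1.0], [0.8, -1.7], [-0.1, 0.0], [-1.9, 1.0], [0.6, 1.4], [0.8, -1.2]]
side [ 0.5925 -0.0496] 0.2411 valve [0.5698 0.0426] resid mm [[-1.7, -1.6], [-2.1, 0.2], [0.5, -0.2], [1.9, 0.9], [1.9, -0.2], [-1.3, 1.8], [-0.4, 0.1], [1.2, -1.0]]
pose [ 0.59210672 -0.04690616] 0.24248687434811056 pivot [0.56585172 0.02592018 0.075     ]
top piv [304.6 177.7]
black 53 291 306 176 180
(np.int64(291), np.int64(178))
(np.int64(305), np.int64(176))
0.5 [297.1 176.8]
0.6 [295.9 177.2]
0.7 [294.8 177.7]
0.8 [293.8 178.1]
0.9 [292.9 178.5]
1.0 [292.1 178.9]
1.1 [291.5 179.3]
side piv [325. 193.]
black 19 316 323 182 187
(np.int64(316), np.int64(183))
(np.int64(318), np.int64(182))
0.5 [319.8 180.2]
0.6 [319.  180.4]
0.7 [318.1 180.8]
0.8 [317.4 181.2]
0.9 [316.8 181.8]
1.0 [316.2 182.5]
1.1 [315.7 183.2]
```

```bash
cat >>h.py <<'E'
from scipy.spatial.transform import Rotation as Ro
def win():
    p=np.load("pose.npz");th=float(p["th"]);c=p["c"];Rm=Ro.from_euler("z",th).as_matrix()
    return th,np.r_[c,0]+Rm@(0,.095,0),Rm
def plan(loc):  # loc: TCP target in the window frame, m; prints tool-axis shift in 40 mm units
    from rig import get_state
    s=get_state();th,o,Rm=win();R=Ro.from_rotvec(s["eef_rot"]).as_matrix();p=np.array(s["tool_pos"])
    print("tip-corner local mm",((Rm.T@(p-o)+(0,.011,-.008))*1e3).round(1),"tcp",p.round(4),"F",np.round(Rm.T@np.array(s["wrist_force"]),1),"t",s["time_s"])
    X=Rm[:,0]
    for sg in(1,-1):
        y=sg*X;z=np.array([0,0,-1.]);G=np.c_[np.cross(y,z),y,z]
        print("turn deg",np.degrees(Ro.from_matrix(R.T@G).as_rotvec()).round(2),"shift(after turn)",(G.T@(o+Rm@loc-p)/.04).round(2))
E
python3 -c "
from h import *
plan(np.array([-.012,-.021,.20]))"
```

```text
tip-corner local mm [-237.9  607.   230.6] tcp [0.1952 0.5668 0.2386] F [-0.2 -0.5 -1. ] t 0.1
turn deg [-9.000e-02  4.000e-02  5.709e+01] shift(after turn) [-15.43   5.65   0.96]
turn deg [-4.0000e-02 -1.0000e-01 -1.2291e+02] shift(after turn) [15.43 -5.65  0.96]
```

Request:
apply_moves(
  commands=[
    {"claw": 1, "rz": 9.5},
    {"claw": 1, "rz": 9.5},
    {"claw": 1, "rz": 9.5},
    {"claw": 1, "rz": 9.5},
    {"claw": 1, "rz": 9.5},
    {"claw": 1, "rz": 9.6},
  ],
)

```text
invalid input
```

Request:
apply_moves(
  commands=[
    {"claw": 1, "x": -0.9, "y": 0.33},
    {"claw": 1, "x": -0.9, "y": 0.33},
    {"claw": 1, "x": -0.9, "y": 0.33},
    {"claw": 1, "x": -0.9, "y": 0.33},
    {"claw": 1, "x": -0.9, "y": 0.33},
    {"claw": 1, "x": -0.9, "y": 0.33},
    {"claw": 1, "x": -0.9, "y": 0.33},
    {"claw": 1, "x": -0.9, "y": 0.33},
    {"claw": 1, "x": -0.9, "y": 0.33},
    {"claw": 1, "x": -0.9, "y": 0.33},
    {"claw": 1, "x": -0.9, "y": 0.33},
    {"claw": 1, "x": -0.9, "y": 0.33},
    {"claw": 1, "x": -0.9, "y": 0.33},
    {"claw": 1, "x": -0.9, "y": 0.33},
    {"claw": 1, "x": -0.9, "y": 0.33},
    {"claw": 1, "x": -0.9, "y": 0.33},
    {"claw": 1, "x": -0.9, "y": 0.33},
    {"claw": 1},
  ],
)

```text
invalid input
```

```bash
python3 -c "
from h import *
plan(np.array([-.012,-.021,.16]))"
```

```text
tip-corner local mm [-237.9  607.   230.6] tcp [0.1952 0.5668 0.2386] F [-0.2 -0.5 -1. ] t 0.1
turn deg [-9.000e-02  4.000e-02  5.709e+01] shift(after turn) [-15.43   5.65   1.96]
turn deg [-4.0000e-02 -1.0000e-01 -1.2291e+02] shift(after turn) [15.43 -5.65  1.96]
```

Request:
apply_moves(
  commands=[
    {"claw": 1, "x": 0, "y": 0, "z": 0, "rx": 0, "ry": 0, "rz": 9.5},
    {"claw": 1, "x": 0, "y": 0, "z": 0, "rx": 0, "ry": 0, "rz": 9.5},
    {"claw": 1, "x": 0, "y": 0, "z": 0, "rx": 0, "ry": 0, "rz": 9.5},
    {"claw": 1, "x": 0, "y": 0, "z": 0, "rx": 0, "ry": 0, "rz": 9.5},
    {"claw": 1, "x": 0, "y": 0, "z": 0, "rx": 0, "ry": 0, "rz": 9.5},
    {"claw": 1, "x": 0, "y": 0, "z": 0, "rx": 0, "ry": 0, "rz": 9.6},
  ],
)

```text
time_s: 0.85
tool_pos: [0.1953, 0.5669, 0.2388]
eef_rot: [1.943, 2.468, -0.002]
wrist_force: [0.2, 0.2, -0.1]
gripper_width: 0.0001
grip_force: 0.0
```

Request:
apply_moves(
  commands=[
    {"claw": 1, "x": -0.9, "y": 0.33, "z": 0, "rx": 0, "ry": 0, "rz": 0},
    {"claw": 1, "x": -0.9, "y": 0.33, "z": 0, "rx": 0, "ry": 0, "rz": 0},
    {"claw": 1, "x": -0.9, "y": 0.33, "z": 0, "rx": 0, "ry": 0, "rz": 0},
    {"claw": 1, "x": -0.9, "y": 0.33, "z": 0, "rx": 0, "ry": 0, "rz": 0},
    {"claw": 1, "x": -0.9, "y": 0.33, "z": 0, "rx": 0, "ry": 0, "rz": 0},
    {"claw": 1, "x": -0.9, "y": 0.33, "z": 0, "rx": 0, "ry": 0, "rz": 0},
    {"claw": 1, "x": -0.9, "y": 0.33, "z": 0, "rx": 0, "ry": 0, "rz": 0},
    {"claw": 1, "x": -0.9, "y": 0.33, "z": 0, "rx": 0, "ry": 0, "rz": 0},
    {"claw": 1, "x": -0.9, "y": 0.33, "z": 0, "rx": 0, "ry": 0, "rz": 0},
    {"claw": 1, "x": -0.9, "y": 0.33, "z": 0, "rx": 0, "ry": 0, "rz": 0},
    {"claw": 1, "x": -0.9, "y": 0.33, "z": 0, "rx": 0, "ry": 0, "rz": 0},
    {"claw": 1, "x": -0.9, "y": 0.33, "z": 0, "rx": 0, "ry": 0, "rz": 0},
    {"claw": 1, "x": -0.9, "y": 0.33, "z": 0, "rx": 0, "ry": 0, "rz": 0},
    {"claw": 1, "x": -0.9, "y": 0.33, "z": 0, "rx": 0, "ry": 0, "rz": 0},
    {"claw": 1, "x": -0.9, "y": 0.33, "z": 0, "rx": 0, "ry": 0, "rz": 0},
    {"claw": 1, "x": -0.9, "y": 0.33, "z": 0, "rx": 0, "ry": 0, "rz": 0},
    {"claw": 1, "x": -0.9, "y": 0.33, "z": 0, "rx": 0, "ry": 0, "rz": 0},
    {"claw": 1, "x": 0, "y": 0, "z": 0, "rx": 0, "ry": 0, "rz": 0},
  ],
)

```text
time_s: 3.1
tool_pos: [0.5616, 0.0249, 0.2389]
eef_rot: [1.94, 2.47, -0.001]
wrist_force: [-0.4, 0.8, -0.9]
gripper_width: -0.0001
grip_force: 0.0
```

```bash
python3 -c "
from h import *
plan(np.array([-.012,-.021,.15]))"
```

```text
tip-corner local mm [-12.4  -7.  230.9] tcp [0.5616 0.0249 0.2389] F [-0.2  0.9 -0.9] t 3.1
turn deg [ 0.01  0.05 -0.16] shift(after turn) [-0.07  0.01  2.22]
turn deg [ 7.0000e-02 -1.0000e-02  1.7984e+02] shift(after turn) [ 0.07 -0.01  2.22]
```

Request:
apply_moves(
  commands=[
    {"claw": 1, "x": -0.07, "y": 0, "z": 0.7, "rx": 0, "ry": 0, "rz": 0},
    {"claw": 1, "x": 0, "y": 0, "z": 0.7, "rx": 0, "ry": 0, "rz": 0},
    {"claw": 1, "x": 0, "y": 0, "z": 0.7, "rx": 0, "ry": 0, "rz": 0},
    {"claw": 1, "x": 0, "y": 0, "z": 0, "rx": 0, "ry": 0, "rz": 0},
  ],
)

```text
time_s: 3.6
tool_pos: [0.5581, 0.0252, 0.1532]
eef_rot: [-1.933, -2.47, 0.005]
wrist_force: [-0.5, -0.8, 0.3]
gripper_width: 0.0002
grip_force: 0.0
```

```bash
python3 - <<'E'
from h import *
from rig import cams
plan(np.array([-.012,-.021,.15]))
o=[]
for n,(r,c) in(("top",(130,245)),("side",(105,275))):
    d=cams.get_image(n);np.savez(f"{n}1.npz",**d)
    im=d["img"][r:r+(90 if n=="top" else 120),c:c+(160 if n=="top" else 130),::-1]
    o.append(cv2.resize(np.clip(im*1.6,0,255).astype(np.uint8),None,fx=4.5,fy=4.5,interpolation=cv2.INTER_CUBIC))
    cv2.imwrite(f"pics/{n}1.png",o[-1])
E
```

```text
tip-corner local mm [-15.7  -5.9 145.2] tcp [0.5581 0.0252 0.1532] F [-0.7 -0.6  0.3] t 3.6
turn deg [-0.32 -0.12  0.02] shift(after turn) [-0.1   0.09  0.08]
turn deg [   0.18   -0.5  -179.98] shift(after turn) [ 0.1  -0.09  0.08]
```

View pics/side1.png

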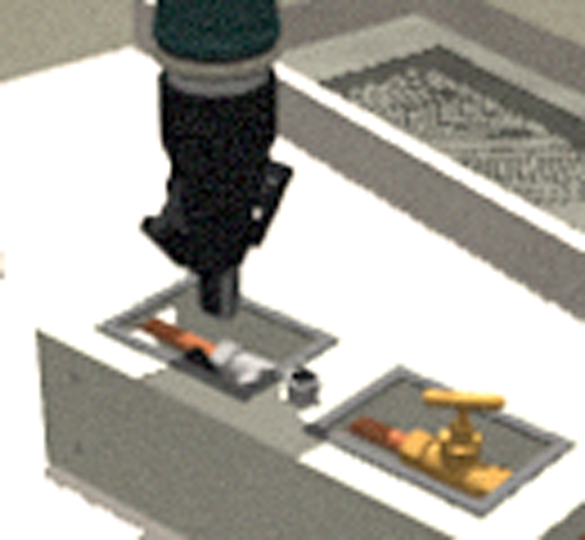

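View pics/top1.png

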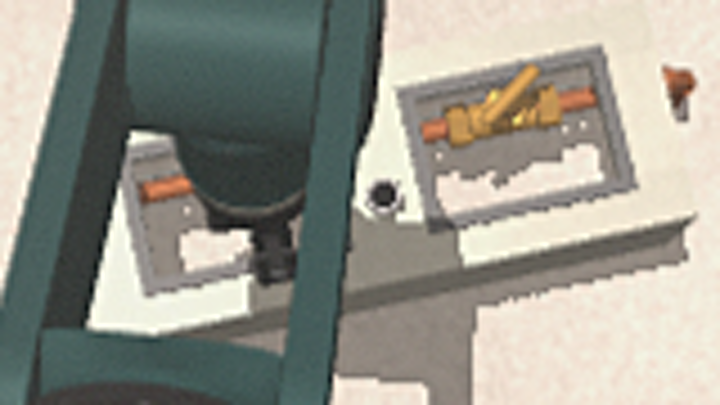

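The side view shows the shut fist over the window, tip around (218,312) in the crop. The lever is black, around (200,360). I'll compare the expected and seen tip pixels.

```bash
python3 - <<'E'
from h import *
S=dict(np.load("side1.npz"));th,o,Rm=win()
p=np.array([.5581,.0252,.1452])
for a in(0,-.0145,.0145):
  for b in(-.011,.011):
    print(a,b,((proj(S,p+Rm@(a,b,0))[0]-(275,105)+.5)*4.5-.5).round(0))
# side-view corner picks on the frame -> local frame offset in this view only
P=ray(S,(np.array([218,312])+.5)/4.5-.5+(275,105),.1452)[0];print("seen tip centre minus tcp, local mm",(Rm.T@(P-p)*1e3).round(1))
E
```

```text
0 -0.011 [229. 321.]
0 0.011 [205. 310.]
-0.0145 -0.011 [214. 329.]
-0.0145 0.011 [190. 318.]
0.0145 -0.011 [243. 312.]
0.0145 0.011 [219. 301.]
seen tip centre minus tcp, local mm [3.7 2.  0. ]
```

Request:
apply_moves(
  commands=[
    {"claw": 1, "x": -0.12, "y": 0.05, "z": 0, "rx": 0, "ry": 0, "rz": 0},
    {"claw": 1, "x": 0, "y": 0, "z": 0.3, "rx": 0, "ry": 0, "rz": 0},
    {"claw": 1, "x": 0, "y": 0, "z": 0.3, "rx": 0, "ry": 0, "rz": 0},
    {"claw": 1, "x": 0, "y": 0, "z": 0.3, "rx": 0, "ry": 0, "rz": 0},
    {"claw": 1, "x": 0, "y": 0, "z": 0, "rx": 0, "ry": 0, "rz": 0},
    {"claw": 1, "x": 0, "y": 0, "z": 0, "rx": 0, "ry": 0, "rz": 0},
  ],
)

```text
time_s: 4.45
tool_pos: [0.564, 0.0201, 0.1192]
eef_rot: [-1.936, -2.474, 0.0]
wrist_force: [0.2, -0.9, -0.4]
gripper_width: -0.0004
grip_force: 0.0
```

```bash
python3 -c "
from h import *
plan(np.array([-.012,-.009,.112]))"
```

```text
tip-corner local mm [-11.2 -12.2 111.2] tcp [0.564  0.0201 0.1192] F [ 0.  -0.9 -0.4] t 4.45
turn deg [-0.02  0.   -0.  ] shift(after turn) [ 0.35 -0.02  0.18]
turn deg [0.0e+00 3.0e-02 1.8e+02] shift(after turn) [-0.35  0.02  0.18]
```

Request:
apply_moves(
  commands=[
    {"claw": 1, "x": 0, "y": 0, "z": 0.28, "rx": 0, "ry": 0, "rz": 0},
    {"claw": 1, "x": 0.1, "y": 0, "z": 0, "rx": 0, "ry": 0, "rz": 0},
    {"claw": 1, "x": 0.1, "y": 0, "z": 0, "rx": 0, "ry": 0, "rz": 0},
    {"claw": 1, "x": 0, "y": 0, "z": 0, "rx": 0, "ry": 0, "rz": 0},
  ],
)

```text
time_s: 4.95
tool_pos: [0.562, 0.0283, 0.1083]
eef_rot: [1.936, 2.474, 0.0]
wrist_force: [0.2, 0.4, 0.1]
gripper_width: 0.0001
grip_force: 0.0
```

Request:
apply_moves(
  commands=[
    {"claw": 1, "x": 0.1, "y": 0, "z": 0, "rx": 0, "ry": 0, "rz": 0},
    {"claw": 1, "x": 0, "y": 0, "z": 0, "rx": 0, "ry": 0, "rz": 0},
  ],
)

```text
time_s: 5.2
tool_pos: [0.561, 0.032, 0.1082]
eef_rot: [1.936, 2.474, 0.0]
wrist_force: [-0.7, -0.5, -0.7]
gripper_width: -0.0003
grip_force: 0.0
```

```bash
python3 -c "
from h import *
plan(np.array([-.012,-.009,.112]))"
```

```text
tip-corner local mm [-1.120e+01  1.000e-01  1.002e+02] tcp [0.561  0.032  0.1082] F [-0.8 -0.3 -0.7] t 5.2
turn deg [0.01 0.01 0.01] shift(after turn) [ 0.05 -0.02 -0.09]
turn deg [-1.0000e-02  1.0000e-02 -1.7999e+02] shift(after turn) [-0.05  0.02 -0.09]
```

Request:
apply_moves(
  commands=[
    {"claw": 1, "x": 0.08, "y": 0, "z": 0.05, "rx": 0, "ry": 0, "rz": 0},
    {"claw": 1, "x": 0, "y": 0, "z": 0, "rx": 0, "ry": 0, "rz": 0},
  ],
)

```text
time_s: 5.45
tool_pos: [0.56, 0.0351, 0.1059]
eef_rot: [-1.936, -2.474, 0.0]
wrist_force: [0.4, -0.7, 0.2]
gripper_width: 0.0002
grip_force: 0.0
```

Request:
apply_moves(
  commands=[
    {"claw": 1, "x": 0.08, "y": 0, "z": 0.05, "rx": 0, "ry": 0, "rz": 0},
    {"claw": 1, "x": 0, "y": 0, "z": 0, "rx": 0, "ry": 0, "rz": 0},
  ],
)

```text
time_s: 5.7
tool_pos: [0.5593, 0.0382, 0.1039]
eef_rot: [-1.936, -2.474, 0.001]
wrist_force: [0.2, -0.3, 0.1]
gripper_width: 0.0
grip_force: 0.0
```

Request:
apply_moves(
  commands=[
    {"claw": 1, "x": 0.04, "y": 0, "z": 0.08, "rx": 0, "ry": 0, "rz": 0},
    {"claw": 1, "x": 0, "y": 0, "z": 0, "rx": 0, "ry": 0, "rz": 0},
  ],
)

```text
time_s: 5.95
tool_pos: [0.5596, 0.0394, 0.1015]
eef_rot: [1.936, 2.473, 0.0]
wrist_force: [-2.4, -0.7, 5.9]
gripper_width: 0.0001
grip_force: 2.4
```

Request:
apply_moves(
  commands=[
    {"claw": 1, "x": 0.05, "y": 0, "z": 0.08, "rx": 0, "ry": 0, "rz": 0},
    {"claw": 1, "x": 0, "y": 0, "z": 0, "rx": 0, "ry": 0, "rz": 0},
  ],
)

```text
time_s: 6.2
tool_pos: [0.5591, 0.0415, 0.0986]
eef_rot: [1.936, 2.473, 0.001]
wrist_force: [-1.6, 0.1, 8.7]
gripper_width: -0.0
grip_force: 3.6
```

Request:
apply_moves(
  commands=[
    {"claw": 1, "x": 0.05, "y": 0, "z": 0.08, "rx": 0, "ry": 0, "rz": 0},
    {"claw": 1, "x": 0.03, "y": 0, "z": 0.08, "rx": 0, "ry": 0, "rz": 0},
    {"claw": 1, "x": 0, "y": 0, "z": 0, "rx": 0, "ry": 0, "rz": 0},
  ],
)

```text
time_s: 6.58
tool_pos: [0.5583, 0.0449, 0.0921]
eef_rot: [1.936, 2.473, 0.001]
wrist_force: [-1.9, 0.8, 7.6]
gripper_width: 0.0002
grip_force: 3.7
```

Request:
apply_moves(
  commands=[
    {"claw": 1, "x": 0.02, "y": 0, "z": 0.07, "rx": 0, "ry": 0, "rz": 0},
    {"claw": 1, "x": 0, "y": 0, "z": 0, "rx": 0, "ry": 0, "rz": 0},
  ],
)

```text
time_s: 6.82
tool_pos: [0.558, 0.0457, 0.0893]
eef_rot: [1.936, 2.473, 0.001]
wrist_force: [-1.5, 1.4, 7.8]
gripper_width: 0.0003
grip_force: 3.9
```

```bash
python3 -c "
from h import *
plan(np.array([-.012,.003,.0875]))"
```

```text
tip-corner local mm [-10.8  14.1  81.3] tcp [0.558  0.0457 0.0893] F [-1.1  1.7  7.8] t 6.825
turn deg [ 0.06 -0.01 -0.01] shift(after turn) [-0.   -0.03  0.04]
turn deg [-2.0000e-02 -9.0000e-02  1.7999e+02] shift(after turn) [0.   0.03 0.04]
```

Request:
apply_moves(
  commands=[
    {"claw": 1, "x": 0, "y": 0, "z": 0.04, "rx": 0, "ry": 0, "rz": 0},
    {"claw": 1, "x": 0, "y": 0, "z": 0, "rx": 0, "ry": 0, "rz": 0},
  ],
)

```text
time_s: 7.08
tool_pos: [0.558, 0.0459, 0.0883]
eef_rot: [1.937, 2.473, 0.002]
wrist_force: [-3.3, 2.2, 13.7]
gripper_width: -0.0001
grip_force: 7.0
```

Request:
apply_moves(
  commands=[
    {"claw": 1, "x": 0, "y": 0, "z": 0.04, "rx": 0, "ry": 0, "rz": 0},
    {"claw": 1, "x": 0, "y": 0, "z": 0, "rx": 0, "ry": 0, "rz": 0},
  ],
)

```text
time_s: 7.32
tool_pos: [0.5581, 0.046, 0.088]
eef_rot: [1.936, 2.473, 0.002]
wrist_force: [-7.9, 3.4, 27.3]
gripper_width: -0.0001
grip_force: 13.3
```

Request:
apply_moves(
  commands=[
    {"claw": 1, "x": 0, "y": 0, "z": 0.03, "rx": 0, "ry": 0, "rz": 0},
    {"claw": 1, "x": 0, "y": 0, "z": 0, "rx": 0, "ry": 0, "rz": 0},
  ],
)

```text
time_s: 7.58
tool_pos: [0.5582, 0.046, 0.0879]
eef_rot: [1.936, 2.473, 0.003]
wrist_force: [-8.8, 2.5, 36.7]
gripper_width: -0.0001
grip_force: 18.1
```

Request:
apply_moves(
  commands=[
    {"claw": 1, "x": 0, "y": 0, "z": -0.3, "rx": 0, "ry": 0, "rz": 0},
    {"claw": 1, "x": -0.2, "y": 0, "z": -0.6, "rx": 0, "ry": 0, "rz": 0},
    {"claw": 1, "x": 0, "y": 0, "z": -1, "rx": 0, "ry": 0, "rz": 0},
    {"claw": 1, "x": 0, "y": 0, "z": -1, "rx": 0, "ry": 0, "rz": 0},
    {"claw": 1, "x": 0, "y": 0, "z": -1, "rx": 0, "ry": 0, "rz": 0},
    {"claw": 1, "x": 0, "y": -0.7, "z": 0, "rx": 0, "ry": 0, "rz": 0},
    {"claw": 1, "x": 0, "y": -1, "z": 0, "rx": 0, "ry": 0, "rz": 0},
    {"claw": 1, "x": 0, "y": -1, "z": 0, "rx": 0, "ry": 0, "rz": 0},
    {"claw": 1, "x": 0, "y": -1, "z": 0, "rx": 0, "ry": 0, "rz": 0},
    {"claw": 1, "x": 0, "y": 0, "z": 0, "rx": 0, "ry": 0, "rz": 0},
    {"claw": 1, "x": 0, "y": 0, "z": 0, "rx": 0, "ry": 0, "rz": 0},
  ],
)

```text
time_s: 8.95
tool_pos: [0.4169, 0.0019, 0.2405]
eef_rot: [1.936, 2.472, 0.001]
wrist_force: [1.0, -0.7, 0.4]
gripper_width: -0.0004
grip_force: 0.0
```

```bash
python3 - <<'E'
from h import *
from rig import cams
plan(np.array([-.012,-.021,.15]))
th,o,Rm=win();o2=[]
for n,(r,c) in(("top",(140,260)),("side",(155,275))):
    d=cams.get_image(n);im=d["img"][r:r+70,c:c+85,::-1]
    for a in(1.2,1.4,1.571):
        print(n,a,proj(d,o+Rm@(-.008,-.018+.044*np.sin(a),.075+.044*np.cos(a)))[0].round(1))
    m=d["img"].max(2)<45;q=proj(d,o+Rm@(-.008,.005,.085))[0];B=np.zeros(m.shape,np.uint8);cv2.circle(B,tuple(int(v) for v in q),16,1,-1)
    ys,xs=np.nonzero(m&(B>0));
    if len(xs):print("black",len(xs),xs.min(),xs.max(),ys.min(),ys.max(),"tip row",ys[xs==xs.min()])
    o2.append(cv2.resize(np.clip(im*1.6,0,255).astype(np.uint8),None,fx=4.5,fy=4.5,interpolation=cv2.INTER_CUBIC))
cv2.imwrite("pics/end.png",np.hstack(o2))
E
```

```text
tip-corner local mm [-158.3    5.5  232.5] tcp [0.4169 0.0019 0.2405] F [ 0.8 -0.9  0.4] t 8.95
turn deg [ 0.09  0.04 -0.03] shift(after turn) [-0.39  3.66  2.26]
turn deg [ 6.0000e-02 -1.4000e-01  1.7997e+02] shift(after turn) [ 0.39 -3.66  2.26]
top 1.2 [291.  179.7]
top 1.4 [290.4 180.3]
top 1.571 [290.4 180.8]
black 123 281 310 176 187 tip row [177 178 180 181 182 183]
side 1.2 [315.3 184.1]
side 1.4 [314.9 186.1]
side 1.571 [314.8 188. ]
```

View pics/end.png

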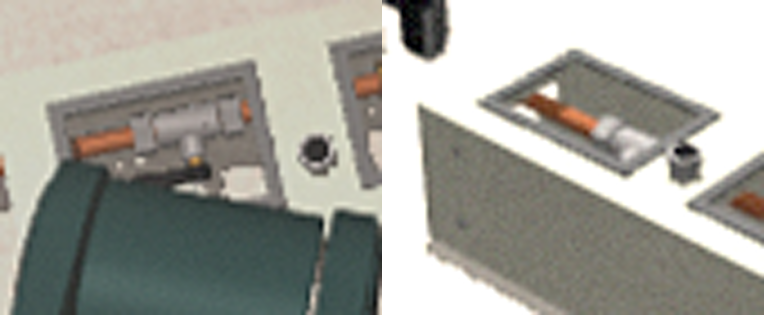

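The side view no longer shows the lever because it has dropped below the frame. In the top view it lies parallel to the pipe. The steep rise in force at a fingertip height of 80 mm matches the stop (80.5 mm expected). The tool is clear, so I'm handing in.

```bash
python3 -c "
from rig import job
print(job.job_done())"
```

```text
the job is handed in; nothing more can be done
None
```

I pressed the valve lever down to its stop along the pipe, brought the arm out clear and handed the job in at about 9 s; no verdict came back.

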